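Load the mill's jar cradle in reverse order

TASK

The four capped grinding jars hold samples that are known only by their place in the row. Move them from the white rack with the round rubber pads into the aluminium cradle, one in each bay, in the reverse order: the jar from one end of the rack goes into the bay at the opposite end of the cradle (leftmost to rightmost), and so on along the row. Keep every jar upright and leave each standing flat on the floor of its bay.

Things in the scene. Friction and masses are not known exactly. Their poses are not given: they have to be found in the camera images.
- jar_knob: Grinding jar (320 g): steel cylinder 48 mm in diameter with a flush black cap of the same diameter, top of cap at 60 mm, and a small 16 mm knob in the middle of the cap up to 76 mm. Origin: centre of its underside, z up. It stands at the start on pad_a. Grip it from above across its round side.
- jar_slim: Grinding jar (280 g): the slimmest, a steel cylinder 42 mm in diameter with a flush black cap of the same diameter, 78 mm high in all, flat top. Origin: centre of its underside, z up. It stands at the start on pad_b. Grip it from above across its round side.
- jar_wide: Grinding jar (420 g): the widest and lowest, a steel cylinder 56 mm in diameter with a flush black cap of the same diameter, 62 mm high in all, flat top. Origin: centre of its underside, z up. It stands at the start on pad_c. Grip it from above across its round side.
- jar_neck: Grinding jar (350 g): steel cylinder 52 mm in diameter up to 54 mm, on it a narrower black cap 34 mm in diameter up to 76 mm. Origin: centre of its underside, z up. It stands at the start on pad_d. Grip it from above across its round side.
- pad_a: Flat round grey rubber pad, 68 mm in diameter and 6 mm thick, fixed on the white rack under jar_knob; it marks which place of the row that jar came from. Origin: centre of its underside; its top is 6 mm higher.
- pad_b: Flat round grey rubber pad, 68 mm in diameter and 6 mm thick, fixed on the white rack under jar_slim; it marks which place of the row that jar came from. Origin: centre of its underside; its top is 6 mm higher.
- pad_c: Flat round grey rubber pad, 68 mm in diameter and 6 mm thick, fixed on the white rack under jar_wide; it marks which place of the row that jar came from. Origin: centre of its underside; its top is 6 mm higher.
- pad_d: Flat round grey rubber pad, 68 mm in diameter and 6 mm thick, fixed on the white rack under jar_neck; it marks which place of the row that jar came from. Origin: centre of its underside; its top is 6 mm higher.
- rack: White board 84 x 330 x 6 mm, a 22 mm high lug at each end, fixed, with the four pads (shuffled) in a row at y = -120, -40, 40, 120 mm. Origin: centre of the underside; x points away from the robot, y to its left (within 7 degrees). Rack and cradle lie as two roughly parallel rows, one nearer the robot; which one varies.
- cradle: Aluminium jar tray 88 x 328 mm, fixed, with four empty square bays, 72 x 72 mm inside, in a row: centres at y = -120, -40, 40, 120 mm, x = 0. Bay floor 8 mm above the underside; walls and dividers 8 mm thick, tops at 22 mm. Origin: centre of the underside; x points away from the robot, y to its left (within 7 degrees).
There are look-alikes about, which are no part of the job. Leave any pink or red look-alike of the jar_wide alone.

How it is judged (in metres and radians):
At the end, for the whole second after the job is handed in: Each jar stands upright (0.1 rad) on the floor of the cradle bay that mirrors its pad's place on the rack (rack y = +120 mm: cradle y = -120 mm, and so on), within 18 mm of the bay's centre along each axis, underside 3 to 13 mm above the cradle's, released, at rest (((y of pad_a in the frame of rack between -0.15 and -0.09 m and y of jar_knob in the frame of cradle between 0.102 and 0.138 m) or (y of pad_a in the frame of rack between -0.07 and -0.01 m and y of jar_knob in the frame of cradle between 0.022 and 0.058 m) or (y of pad_a in the frame of rack between 0.01 and 0.07 m and y of jar_knob in the frame of cradle between -0.058 and -0.022 m) or (y of pad_a in the frame of rack between 0.09 and 0.15 m and y of jar_knob in the frame of cradle between -0.138 and -0.102 m)) and x of jar_knob in the frame of cradle between -0.018 and 0.018 m and z of jar_knob in the frame of cradle between 0.003 and 0.013 m and angle between each of jar_knob, jar_slim, jar_wide, jar_neck's own z axis and vertical below 0.1 rad and linear speed of each of jar_knob, jar_slim, jar_wide, jar_neck below 0.02 m/s and ((y of pad_b in the frame of rack between -0.15 and -0.09 m and y of jar_slim in the frame of cradle between 0.102 and 0.138 m) or (y of pad_b in the frame of rack between -0.07 and -0.01 m and y of jar_slim in the frame of cradle between 0.022 and 0.058 m) or (y of pad_b in the frame of rack between 0.01 and 0.07 m and y of jar_slim in the frame of cradle between -0.058 and -0.022 m) or (y of pad_b in the frame of rack between 0.09 and 0.15 m and y of jar_slim in the frame of cradle between -0.138 and -0.102 m)) and x of jar_slim in the frame of cradle between -0.018 and 0.018 m and z of jar_slim in the frame of cradle between 0.003 and 0.013 m and ((y of pad_c in the frame of rack between -0.15 and -0.09 m and y of jar_wide in the frame of cradle between 0.102 and 0.138 m) or (y of pad_c in the frame of rack between -0.07 and -0.01 m and y of jar_wide in the frame of cradle between 0.022 and 0.058 m) or (y of pad_c in the frame of rack between 0.01 and 0.07 m and y of jar_wide in the frame of cradle between -0.058 and -0.022 m) or (y of pad_c in the frame of rack between 0.09 and 0.15 m and y of jar_wide in the frame of cradle between -0.138 and -0.102 m)) and x of jar_wide in the frame of cradle between -0.018 and 0.018 m and z of jar_wide in the frame of cradle between 0.003 and 0.013 m and ((y of pad_d in the frame of rack between -0.15 and -0.09 m and y of jar_neck in the frame of cradle between 0.102 and 0.138 m) or (y of pad_d in the frame of rack between -0.07 and -0.01 m and y of jar_neck in the frame of cradle between 0.022 and 0.058 m) or (y of pad_d in the frame of rack between 0.01 and 0.07 m and y of jar_neck in the frame of cradle between -0.058 and -0.022 m) or (y of pad_d in the frame of rack between 0.09 and 0.15 m and y of jar_neck in the frame of cradle between -0.138 and -0.102 m)) and x of jar_neck in the frame of cradle between -0.018 and 0.018 m and z of jar_neck in the frame of cradle between 0.003 and 0.013 m); the robot touches nothing.
It fails at once if a jar is tipped by more than 0.6 rad (angle between any of jar_knob, jar_slim, jar_wide, jar_neck's own z axis and vertical above 0.6 rad).
It also fails if it takes over 115 s, if anything falls off the work surface, if the arm or the gripper's body presses on something with over 40 N, if the wrist force passes 120 N, or if a joint passes its speed limit or range.

ROBOT

A 6-joint arm with a two-finger parallel gripper is mounted at the origin on the work surface. World frame = base frame: x ahead of the robot, y to its left, z up, the work surface at z = 0. Lengths are in mm, angles in degrees, forces in N, time in s.
With the tool pointing down it reaches from about 375 to 750 mm from the base axis. Payload 9 kg.
Tool frame: the origin (TCP) lies midway between the tips of the shut fingers; the grasp point (between the pads) lies 19 mm behind it; z points along the fingers, y is the line along which they close (so a half turn about z gives the same grasp; the last joint's range is limited). The gripper opens to 85 mm and grips with 20 to 120 N. Pads are 22 mm wide; open, the fingers measure 114 mm over their backs; the gripper's body (76 mm by 85 mm) begins 54 mm behind the grasp point. The pads swing forward as they close: fully open they stand 13 mm farther back than shut.
Start: joints at [-77.79, 5.964, 5.575, 89.605, 0, 77.527], TCP at [250.572, -545.207, 231.331] pointing down, gripper open.
Joint ranges: [-171.21, 171.21], [-48.23, 106.86], [-62.78, 66.21], [-105.2, 120.99], [-86.42, 89.51], [-180, 180]. Speed limits (degrees/s): [127.2, 127.2, 147.25, 180, 180, 180].

INTERFACE

Orientations are given as a 3x3 rotation matrix whose columns are the frame's x, y, z axes.
In Python, from plant import r, cams gives the robot as it stands.
- The arm moves only by the tool step_arm, never from a script. Its argument "deltas" is a list that holds one entry, the list of rows, each a list of 6 numbers: the shift along the tool's x, y, z in cm, then the turn, a rotation vector about the tool's x, y, z in rad. In form: [[[x, y, z, ax, ay, az], ...]]. A call has 1 to 5 rows; each row is the pose to reach, as a shift and turn from the pose commanded when the call began, along the tool's axes at that moment; what a row does not reach only later rows make up. A row lasts 1/8 s, in which the tool goes at most 62.5 mm and 10.7 degrees, less where a joint would pass 70% of its speed; a pose out of reach is approached as far as the arm can. A call with a gripper value outside its range is refused whole. "claw" is the opening, from 0 (shut) to 1 (fully open), set as the call begins (left out, the last holds). The fingers move at their own pace and stop on an object; the grip force is fixed at half the most. Time passes only in rows, so rows that repeat a pose let the fingers close. It gives the time, the measured TCP pose, the force, the opening and the grip force at its end, in the units of the state.
- r.read_state(): the state, without advancing time (a new reading comes with each control period).
- cams.read_camera(name): name is "scene" or "side" or "wrist"; returns a dict with "frame" (400x640x3 uint8, red, green, blue), "mtx" (3x3 intrinsics, pixels), "dist_coeffs" ([k1, k2, p1, p2, k3] as OpenCV has them; the pictures are not rectified), "R" (3x3) and "t" (3): a world point X has camera coordinates R X + t. Camera axes: x right, y down, z forward; pixel columns grow to the right and rows downward; lengths in mm; the calibration is good to about 2 mm. A picture is of the moment at which its call begins. There is no depth.
- r.finish_job(): hands the job in; it is judged then, once.
The state is a dict: "clock": time; "qpos": joint angles; "qvel": joint speeds; "effort": joint torques, N m; "tcp_pos": TCP position; "tool_rot": TCP orientation; "force": force on the tool from outside, world axes, zero at the start; "moment": the same for the moment, N m; "finger_gap": finger opening in mm; "grasp_force": force on a finger pad.
Only numpy, scipy, OpenCV 4.12 (cv2) and the standard library are available. Lean on these libraries where they do the work, as an engineer would, in place of code of your own. Each camera call takes 0.05 s, during which the arm holds its last target. There are 200 camera calls.

## Working session

There is one attempt and no reset: what is moved stays moved. The work goes in short steps, Python scripts to look and compute and a tool call to move; the robot and the scene stay as the last step left them, time stands still between calls to the robot, and variables do not carry over. Pictures are saved under pics/ and viewed, at most 14 in all, crops included, and the job is handed in when it is done.

Besides the shell and the picture viewer there is one more tool, called as name([rows], argument=value, ...), one row to a line, values as JSON. step_arm: Moves the arm, as the interface text tells. Its arguments: {"type":"object","properties":{"deltas":{"type":"array","items":{"type":"array","items":{"type":"array","items":{"type":"number"}}}},"claw":{"type":"number"}},"required":["deltas"]}

```bash
mkdir -p pics; cat > h.py <<'E'
import numpy as np, cv2
from plant import r, cams
def snap(n):
    c=cams.read_camera(n); c['bgr']=cv2.cvtColor(np.asarray(c['frame']),cv2.COLOR_RGB2BGR)
    for k in('mtx','dist_coeffs','R','t'): c[k]=np.array(c[k],float)
    return c
def ray(c,uv,z):
    p=cv2.undistortPoints(np.array(uv,float).reshape(-1,1,2),c['mtx'],c['dist_coeffs'])[:,0]
    d=np.c_[p,np.ones(len(p))]@c['R']; o=-c['R'].T@c['t'].ravel()
    return o+d*((z-o[2])/d[:,2])[:,None]
def proj(c,X):
    return cv2.projectPoints(np.array(X,float).reshape(-1,1,3),cv2.Rodrigues(c['R'])[0],c['t'],c['mtx'],c['dist_coeffs'])[0][:,0]
E
python3 - <<'E'
from h import *
for n in('scene','side'):
    c=snap(n); cv2.imwrite(f'pics/{n}0.png',c['bgr']); print(n,(-c['R'].T@c['t'].ravel()).round(),c['R'][2].round(2))
s=r.read_state();print(s['clock'],s['tcp_pos'],s['tool_rot'],s['finger_gap'])
E
```

```text
scene [1006. -201.  529.] [-0.61  0.31 -0.73]
side [ 182. -487.  632.] [ 0.5   0.53 -0.69]
0.1 [ 250.49987443 -544.87664086  230.5871606 ] [[ 9.08633133e-01  4.17595210e-01 -2.62756469e-04]
 [ 4.17595214e-01 -9.08632393e-01  1.18798634e-03]
 [ 2.57348366e-04 -1.18916959e-03 -9.99999260e-01]] 85.3540738685259
```

View pics/scene0.png

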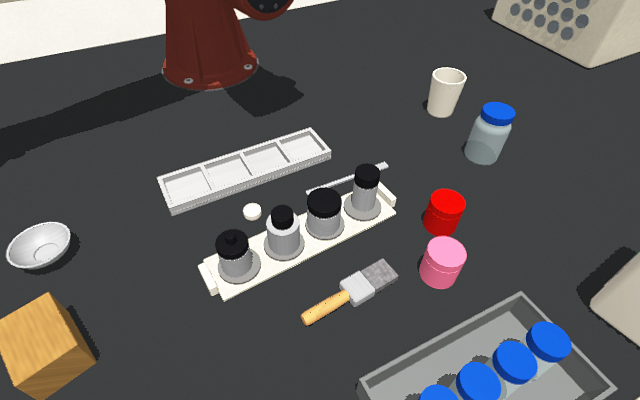

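View pics/side0.png

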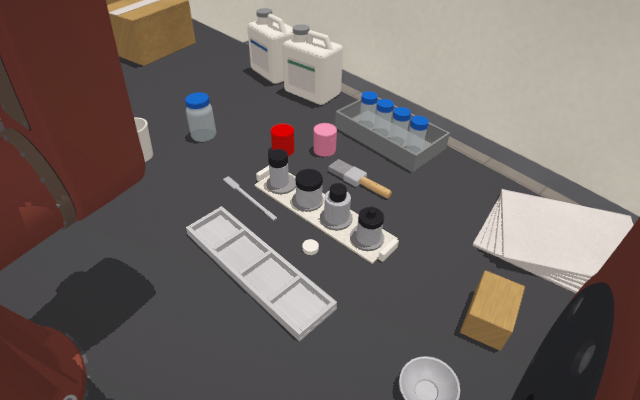

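```bash
python3 - <<'E'
from h import *
import pickle
a=cv2.imread('pics/scene0.png');b=cv2.imread('pics/side0.png')
A=cv2.resize(a[120:310,140:400],None,fx=3,fy=3,interpolation=cv2.INTER_CUBIC)
B=cv2.resize(b[140:340,180:410],None,fx=3,fy=3,interpolation=cv2.INTER_CUBIC)
cv2.imwrite('pics/sc.png',A);cv2.imwrite('pics/si.png',B)
for n,im in(('scene',a),('side',b)):
    m=(im.max(2)<28).astype('uint8')
    k,l,st,ce=cv2.connectedComponentsWithStats(m)
    for i in range(1,k):
        if 60<st[i,4]<2000: print(n,st[i],ce[i].round(1))
E
```

```text
scene [354 172  26  16 186] [365.5 182. ]
scene [307 200  34  18 163] [323.  211.9]
scene [271 214  22  15 160] [282.2 223. ]
scene [225 235  13  10  70] [231.2 240.6]
scene [217 243  31  16 120] [233.6 253.8]
```

View pics/sc.png

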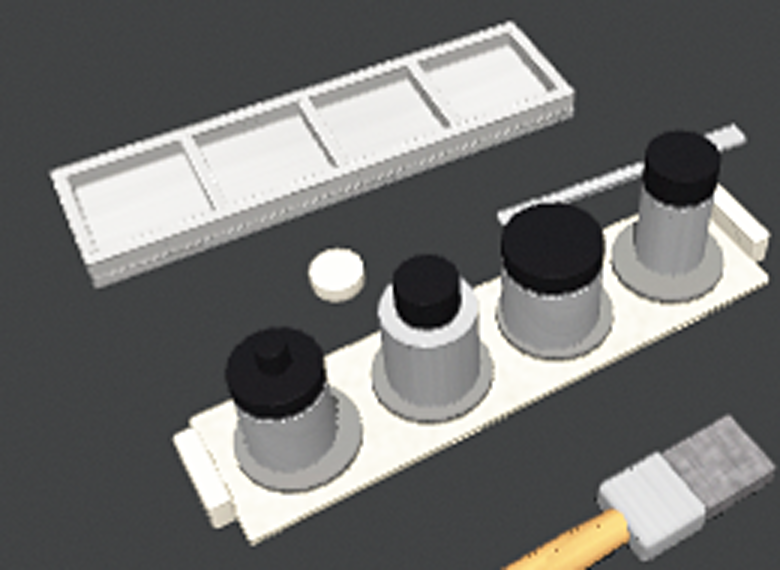

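View pics/si.png

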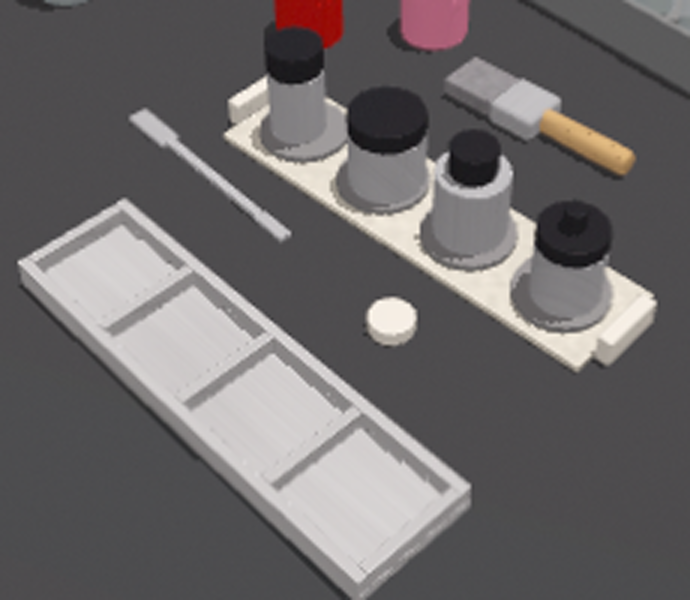

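Along increasing y (scene view left to right) the row is knob (231,245), neck (282,225), wide (323,200) and slim (366,178). All four are black-capped and stand on pads. The pink jar (443,262) and the red jar (445,212) are the look-alikes: they are off the rack and get left alone. The empty cradle is nearer the robot.

```bash
cat > m.py <<'E'
from h import *
S=snap('scene');D=snap('side')
so=lambda p:np.array(p,float)/3+[140,120]-.33
si=lambda p:np.array(p,float)/3+[180,140]-.33
# cradle corners order: near-y, near+y, far+y, far-y
cs=ray(S,so([(53,177),(513,24),(573,95),(93,263)]),22)
cd=ray(D,si([(360,585),(20,264),(124,202),(469,488)]),22)
def fit(M,P):
    M=np.array(M,float);P=np.array(P)[:,:2];m0=M.mean(0);p0=P.mean(0);H=(M-m0).T@(P-p0)
    th=np.arctan2(H[0,1]-H[1,0],H[0,0]+H[1,1]);R=np.array([[np.cos(th),-np.sin(th)],[np.sin(th),np.cos(th)]])
    o=p0-R@m0
    return o,th,R,(P-(M@R.T+o))
K=[(-44,-164),(-44,164),(44,164),(44,-164)]
print(np.linalg.norm(cs-np.roll(cs,1,0),axis=1).round(),np.linalg.norm(cd-np.roll(cd,1,0),axis=1).round())
for q in(cs,cd,(cs+cd)/2):
    o,th,R,e=fit(K,q);print('cradle',o.round(1),np.degrees(th).round(2),e.round(1).tolist())
bays=np.array([(0,120),(0,40),(0,-40),(0,-120)])@R.T+o
J=['knob','neck','wide','slim'];rad=[24,17,28,21];zt=[72,88,74,90]
obs={'S':so([((227+326)/2,328),((393+461)/2,254),(552,204),(682,130)]),'D':si([(573,202),(474.5,131),(387,88),(293.5,29)])}
def jar(c,uv,R_,z):
    p=ray(c,uv,z)[0];a=np.linspace(0,2*np.pi,90);q=p
    for _ in range(6):
        u=proj(c,np.c_[q[0]+R_*np.cos(a),q[1]+R_*np.sin(a),0*a+z])
        v=np.array([(u[:,0].min()+u[:,0].max())/2,u[:,1].min()])
        q=q+p-ray(c,v,z)[0]
    return q
js=np.array([jar(S,obs['S'][i],rad[i],zt[i]) for i in range(4)]);jd=np.array([jar(D,obs['D'][i],rad[i],zt[i]) for i in range(4)])
L=[(0,-120),(0,-40),(0,40),(0,120)]
print(js[:,:2].round(1).tolist(),jd[:,:2].round(1).tolist())
for q in(js,jd,(js+jd)/2):
    o,th,R,e=fit(L,q);print('rack',o.round(1),np.degrees(th).round(2),e.round(1).tolist())
print(bays.round(1).tolist());print((np.array(L)@R.T+o).round(1).tolist())
E
python3 m.py
```

```text
[ 83. 325.  88. 321.] [ 85. 326.  85. 325.]
cradle [446.  -56.7] 1.84 [[2.5, 1.1], [0.3, -1.6], [-0.0, -3.5], [-2.8, 3.9]]
cradle [443.3 -60.1] 1.85 [[1.2, 0.9], [1.8, -1.4], [-1.6, -1.4], [-1.4, 1.9]]
cradle [444.6 -58.4] 1.84 [[1.9, 1.0], [1.1, -1.5], [-0.8, -2.5], [-2.1, 2.9]]
[[650.1, -150.4], [644.4, -67.7], [638.3, 6.4], [626.3, 93.0]] [[647.7, -153.1], [642.9, -70.8], [636.1, 5.0], [624.5, 89.4]]
rack [639.8 -29.6] 5.5 [[-1.2, -1.3], [0.7, 1.8], [2.4, -3.7], [-2.0, 3.2]]
rack [637.8 -32.4] 5.44 [[-1.5, -1.2], [1.3, 1.4], [2.1, -2.5], [-2.0, 2.3]]
rack [638.8 -31. ] 5.47 [[-1.3, -1.3], [1.0, 1.6], [2.2, -3.1], [-2.0, 2.8]]
[[440.8, 61.5], [443.3, -18.4], [445.9, -98.4], [448.5, -178.3]]
[[650.2, -150.5], [642.6, -70.8], [635.0, 8.8], [627.4, 88.4]]
```

step_arm([
  [[5.3, -1.9, 0, 0, 0, -0.13], [10.6, -3.8, 0, 0, 0, -0.26], [15.9, -5.7, 0, 0, 0, -0.4], [21.2, -7.6, 0, 0, 0, -0.53], [26.5, -9.5, 0, 0, 0, -0.66]],
], claw=1)

```text
clock: 0.82
tcp_pos: [452.8, -346.7, 231.3]
tool_rot: [[0.458, 0.889, 0.0], [0.889, -0.458, -0.0], [-0.0, 0.0, -1.0]]
force: [0.6, -0.4, 0.7]
finger_gap: 85.6
grasp_force: 0.0
```

step_arm([
  [[5.3, 1.7, 0, 0, 0, -0.11], [10.6, 3.4, 0, 0, 0, -0.22], [15.9, 5.1, 0, 0, 0, -0.33], [21.2, 6.8, 0, 0, 0, -0.44], [26.3, 8.5, 0, 0, 0, -0.546]],
])

```text
clock: 1.45
tcp_pos: [649.7, -152.6, 231.1]
tool_rot: [[-0.07, 0.998, 0.0], [0.998, 0.07, -0.0], [-0.0, 0.0, -1.0]]
force: [1.0, -1.0, 0.0]
finger_gap: 85.3
grasp_force: 0.0
```

```bash
cat > go.py <<'E'
import sys
from h import *
s=r.read_state();R=np.array(s['tool_rot']);p=np.array(s['tcp_pos'])
print(s['clock'],p.round(1),'yaw_y',np.degrees(np.arctan2(R[1,1],R[0,1])).round(2),s['finger_gap'],np.round(s['force'],1))
for a in sys.argv[1:]:
    q=np.array(eval(a),float);print(a,(R.T@(q-p)/10).round(2));p=q
E
python3 go.py 649,-151.8,231 649,-151.8,30
python3 - <<'E'
from h import *
c=snap('wrist');cv2.imwrite('pics/w1.png',c['bgr']);print((-c['R'].T@c['t'].ravel()).round(),c['R'][2].round(2))
P=[(649,-151.8,72),(643.6,-69.3,88),(637.2,5.7,74),(625.4,91.2,90)]
print(proj(c,P).round())
E
```

```text
1.45 [ 649.7 -152.6  231.1] yaw_y 4.0 85.32618650645169 [ 1. -1.  0.]
649,-151.8,231 [ 0.08 -0.06  0.01]
649,-151.8,30 [ 0.  -0.  20.1]
[644. -85. 373.] [ 0.02 -0.27 -0.96]
[[ 319.  185.]
 [ 319.   94.]
 [ 318.    2.]
 [ 310. -125.]]
```

View pics/w1.png

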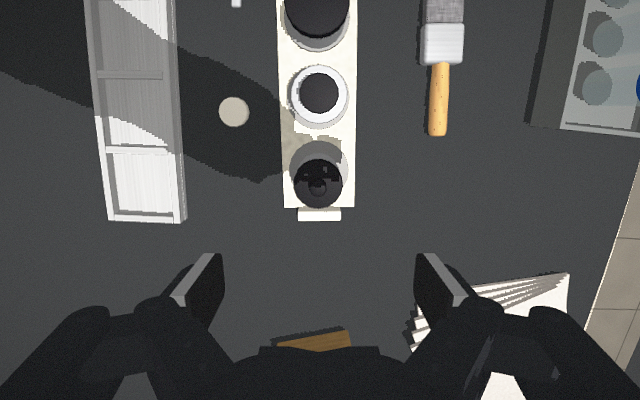

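The wrist view agrees with the measurements: knob cap at (318,183) against (319,185) predicted, and neck cap at (319,93) against (319,94).

step_arm([
  [[0.1, 0, 4.5, 0, 0, 0], [0.1, 0, 9, 0, 0, 0], [0.1, 0, 13.5, 0, 0, 0], [0.1, 0, 17, 0, 0, 0], [0.1, 0, 20, 0, 0, 0]],
])

```text
clock: 2.12
tcp_pos: [647.7, -152.9, 29.3]
tool_rot: [[-0.066, 0.998, -0.001], [0.998, 0.066, 0.001], [0.001, -0.001, -1.0]]
force: [0.1, 0.3, -0.1]
finger_gap: 85.6
grasp_force: 0.0
```

step_arm([
  [[0, 0, 0, 0, 0, 0], [0, 0, 0, 0, 0, 0], [0, 0, 0, 0, 0, 0], [0, 0, 0, 0, 0, 0], [0, 0, 0, 0, 0, 0]],
], claw=0)

```text
clock: 2.75
tcp_pos: [649.6, -153.8, 33.4]
tool_rot: [[-0.066, 0.998, 0.003], [0.998, 0.066, -0.001], [-0.002, 0.003, -1.0]]
force: [0.6, -0.3, 8.0]
finger_gap: 46.9
grasp_force: 62.7
```

step_arm([
  [[0, 0, -1, 0, 0, 0], [0, 0, -3, 0, 0, 0], [0, 0, -6, 0, 0, 0], [0, 0, -9, 0, 0, 0], [0, 0, -12, 0, 0, 0]],
])

```text
clock: 3.38
tcp_pos: [648.5, -153.2, 153.7]
tool_rot: [[-0.066, 0.998, 0.001], [0.998, 0.066, -0.0], [-0.001, 0.001, -1.0]]
force: [0.3, 0.3, -2.9]
finger_gap: 46.7
grasp_force: 62.2
```

```bash
python3 go.py 440.8,61.5,150
```

```text
3.375 [ 648.5 -153.2  153.7] yaw_y 3.78 46.733722663877394 [ 0.3  0.3 -2.9]
440.8,61.5,150 [ 22.79 -19.31   0.34]
```

step_arm([
  [[1.5, -1.3, 0, 0, 0, 0], [4.5, -3.8, 0, 0, 0, 0], [8, -6.8, 0, 0, 0, 0], [12, -10, 0, 0, 0, 0], [16, -13.5, 0, 0, 0, 0]],
])

```text
clock: 4.0
tcp_pos: [502.3, -1.5, 152.6]
tool_rot: [[-0.066, 0.998, 0.001], [0.998, 0.066, -0.0], [-0.0, 0.001, -1.0]]
force: [0.2, 1.0, -3.0]
finger_gap: 47.0
grasp_force: 62.5
```

step_arm([
  [[3.2, -2.7, 0, 0, 0, 0], [5.3, -4.5, 0, 0, 0, 0], [6.4, -5.5, 0, 0, 0, 0], [6.8, -5.8, 0, 0, 0, 0], [6.8, -5.8, 0, 0, 0, 0]],
])

```text
clock: 4.62
tcp_pos: [441.3, 61.2, 151.6]
tool_rot: [[-0.066, 0.998, 0.001], [0.998, 0.066, -0.0], [-0.0, 0.001, -1.0]]
force: [0.5, 0.2, -4.0]
finger_gap: 46.4
grasp_force: 62.5
```

```bash
python3 go.py 440.8,61.5,40; python3 - <<'E'
from h import *
cv2.imwrite('pics/s2.png',snap('scene')['bgr'])
E
```

```text
4.625 [441.3  61.2 151.6] yaw_y 3.77 46.40662882172467 [ 0.5  0.2 -4. ]
440.8,61.5,40 [ 0.04 -0.06 11.16]
```

View pics/s2.png

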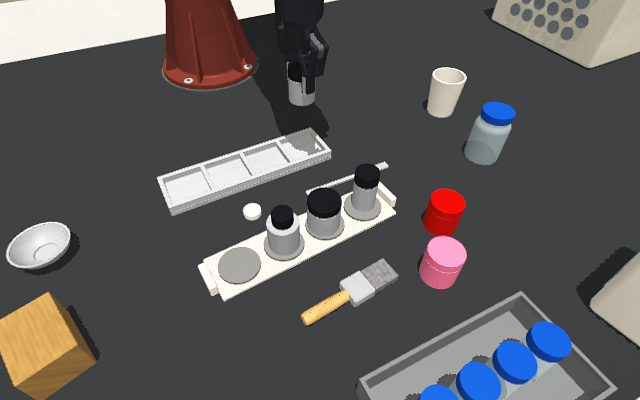

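The knob jar hangs upright at (302,90), and pad_a (240,265) is empty. Next I lower it over the bay at +120.

step_arm([
  [[0, 0, 3, 0, 0, 0], [0, 0, 6, 0, 0, 0], [0, 0, 9, 0, 0, 0], [0, 0, 11, 0, 0, 0], [0, 0, 11.6, 0, 0, 0]],
])

```text
clock: 5.3
tcp_pos: [440.3, 61.2, 34.0]
tool_rot: [[-0.065, 0.998, -0.002], [0.998, 0.065, 0.0], [0.0, -0.002, -1.0]]
force: [-0.8, -0.2, -1.9]
finger_gap: 46.5
grasp_force: 62.5
```

step_arm([
  [[0, 0, 0.2, 0, 0, 0], [0, 0, 0.4, 0, 0, 0], [0, 0, 0.5, 0, 0, 0], [0, 0, 0.5, 0, 0, 0]],
])

```text
clock: 5.8
tcp_pos: [441.1, 61.5, 30.6]
tool_rot: [[-0.066, 0.998, 0.001], [0.998, 0.066, -0.0], [-0.0, 0.001, -1.0]]
force: [-0.6, -0.2, -2.7]
finger_gap: 47.1
grasp_force: 62.5
```

step_arm([
  [[0, 0, 0.1, 0, 0, 0], [0, 0, 0.2, 0, 0, 0], [0, 0, 0.2, 0, 0, 0]],
])

```text
clock: 6.18
tcp_pos: [441.1, 61.6, 29.3]
tool_rot: [[-0.066, 0.998, 0.001], [0.998, 0.066, -0.0], [-0.0, 0.0, -1.0]]
force: [-5.0, 0.5, 8.0]
finger_gap: 46.4
grasp_force: 63.6
```

step_arm([
  [[0, 0, 0, 0, 0, 0], [0, 0, 0, 0, 0, 0], [0, 0, 0, 0, 0, 0], [0, 0, 0, 0, 0, 0]],
], claw=1)

```text
clock: 6.68
tcp_pos: [440.9, 61.6, 28.2]
tool_rot: [[-0.066, 0.998, 0.0], [0.998, 0.066, -0.0], [-0.0, 0.0, -1.0]]
force: [-0.8, 0.5, 0.1]
finger_gap: 85.6
grasp_force: 0.0
```

step_arm([
  [[0, 0, -2, 0, 0, 0], [0, 0, -6, 0, 0, 0], [0, 0, -10, 0, 0, 0], [0, 0, -14, 0, 0, 0], [0, 0, -17, 0, 0, 0]],
])

```text
clock: 7.3
tcp_pos: [441.2, 61.5, 200.1]
tool_rot: [[-0.066, 0.998, 0.001], [0.998, 0.066, -0.0], [-0.0, 0.001, -1.0]]
force: [0.7, -0.4, -1.2]
finger_gap: 85.9
grasp_force: 0.0
```

```bash
python3 go.py 643.6,-69.3,200
```

```text
7.3 [441.2  61.5 200.1] yaw_y 3.78 85.87967707821657 [ 0.7 -0.4 -1.2]
643.6,-69.3,200 [-14.39  19.34   0.05]
```

step_arm([
  [[-3.5, 4.8, 0, 0, 0, 0], [-7, 9.6, 0, 0, 0, 0], [-10.5, 14.4, 0, 0, 0, 0], [-13.5, 18.2, 0, 0, 0, 0], [-14.4, 19.3, 0, 0, 0, 0]],
])

```text
clock: 7.92
tcp_pos: [644.3, -71.3, 196.6]
tool_rot: [[-0.064, 0.998, -0.001], [0.998, 0.064, 0.0], [0.0, -0.001, -1.0]]
force: [-0.4, 1.3, -0.3]
finger_gap: 85.4
grasp_force: 0.0
```

step_arm([
  [[0, 0, 4, 0, 0, 0], [0, 0, 8, 0, 0, 0], [0, 0, 12, 0, 0, 0], [0, 0, 15.5, 0, 0, 0], [0, 0, 17.2, 0, 0, 0]],
])

```text
clock: 8.55
tcp_pos: [641.6, -69.0, 23.8]
tool_rot: [[-0.066, 0.998, -0.003], [0.998, 0.066, 0.001], [0.001, -0.003, -1.0]]
force: [0.8, 0.5, -0.4]
finger_gap: 85.4
grasp_force: 0.0
```

step_arm([
  [[0, 0, 0, 0, 0, 0], [0, 0, 0, 0, 0, 0], [0, 0, 0, 0, 0, 0], [0, 0, 0, 0, 0, 0], [0, 0, 0, 0, 0, 0]],
], claw=0)

```text
clock: 9.18
tcp_pos: [644.3, -69.8, 28.5]
tool_rot: [[-0.066, 0.998, 0.003], [0.998, 0.066, -0.001], [-0.001, 0.003, -1.0]]
force: [-0.6, -0.1, 6.6]
finger_gap: 50.6
grasp_force: 63.6
```

step_arm([
  [[0, 0, -1, 0, 0, 0], [0, 0, -3, 0, 0, 0], [0, 0, -6, 0, 0, 0], [0, 0, -9.5, 0, 0, 0], [0, 0, -12, 0, 0, 0]],
])

```text
clock: 9.8
tcp_pos: [643.5, -69.5, 149.6]
tool_rot: [[-0.066, 0.998, 0.002], [0.998, 0.066, -0.001], [-0.001, 0.002, -1.0]]
force: [0.3, -0.2, -3.8]
finger_gap: 50.8
grasp_force: 63.1
```

```bash
python3 go.py 443.3,-18.4,148
```

```text
9.8 [643.5 -69.5 149.6] yaw_y 3.78 50.76399233056173 [ 0.3 -0.2 -3.8]
443.3,-18.4,148 [  6.42 -19.64   0.11]
```

step_arm([
  [[0.4, -1.2, 0, 0, 0, 0], [1.3, -4, 0, 0, 0, 0], [2.6, -8, 0, 0, 0, 0], [3.9, -12, 0, 0, 0, 0], [5.1, -15.6, 0, 0, 0, 0]],
])

```text
clock: 10.42
tcp_pos: [482.7, -28.4, 147.5]
tool_rot: [[-0.066, 0.998, 0.001], [0.998, 0.066, -0.0], [-0.001, 0.001, -1.0]]
force: [-0.5, -0.3, -2.4]
finger_gap: 50.7
grasp_force: 63.6
```

step_arm([
  [[0.9, -2.8, 0, 0, 0, 0], [1.25, -3.8, 0, 0, 0, 0], [1.3, -4, 0, 0, 0, 0], [1.3, -4, 0, 0, 0, 0]],
])

```text
clock: 10.92
tcp_pos: [443.9, -18.8, 146.7]
tool_rot: [[-0.066, 0.998, 0.001], [0.998, 0.066, -0.0], [-0.0, 0.001, -1.0]]
force: [0.4, 0.0, -3.3]
finger_gap: 51.0
grasp_force: 63.8
```

step_arm([
  [[0, 0, 3, 0, 0, 0], [0, 0, 6, 0, 0, 0], [0, 0, 9, 0, 0, 0], [0, 0, 11, 0, 0, 0], [0, 0, 11.6, 0, 0, 0]],
])

```text
clock: 11.55
tcp_pos: [442.6, -18.3, 29.0]
tool_rot: [[-0.066, 0.998, -0.002], [0.998, 0.066, 0.001], [0.001, -0.002, -1.0]]
force: [0.7, -0.0, -3.8]
finger_gap: 50.4
grasp_force: 63.7
```

step_arm([
  [[0, 0, 0.2, 0, 0, 0], [0, 0, 0.4, 0, 0, 0], [0, 0, 0.5, 0, 0, 0], [0, 0, 0.5, 0, 0, 0]],
])

```text
clock: 12.05
tcp_pos: [443.4, -18.6, 25.6]
tool_rot: [[-0.066, 0.998, 0.001], [0.998, 0.066, -0.0], [-0.0, 0.001, -1.0]]
force: [-0.0, -0.4, -3.7]
finger_gap: 50.8
grasp_force: 63.7
```

step_arm([
  [[0, 0, 0.1, 0, 0, 0], [0, 0, 0.2, 0, 0, 0], [0, 0, 0.2, 0, 0, 0]],
])

```text
clock: 12.42
tcp_pos: [443.3, -18.5, 24.4]
tool_rot: [[-0.066, 0.998, 0.0], [0.998, 0.066, -0.0], [-0.0, 0.0, -1.0]]
force: [-5.0, 1.6, 8.7]
finger_gap: 50.5
grasp_force: 65.0
```

Contact. I release, rise, and move on to jar_wide at (637.2, 5.7).

step_arm([
  [[0, 0, 0, 0, 0, 0], [0, 0, 0, 0, 0, 0], [0, 0, 0, 0, 0, 0], [0, 0, 0, 0, 0, 0]],
], claw=1)

```text
clock: 12.92
tcp_pos: [443.1, -18.5, 23.2]
tool_rot: [[-0.066, 0.998, 0.0], [0.998, 0.066, -0.0], [-0.0, 0.0, -1.0]]
force: [0.4, 0.4, -0.3]
finger_gap: 85.2
grasp_force: 0.0
```

step_arm([
  [[0, 0, -2, 0, 0, 0], [0, 0, -6, 0, 0, 0], [0, 0, -10, 0, 0, 0], [0, 0, -14, 0, 0, 0], [0, 0, -17.5, 0, 0, 0]],
])

```text
clock: 13.55
tcp_pos: [443.3, -18.5, 199.9]
tool_rot: [[-0.066, 0.998, 0.001], [0.998, 0.066, -0.0], [-0.0, 0.001, -1.0]]
force: [0.7, 0.2, -0.1]
finger_gap: 85.3
grasp_force: 0.0
```

```bash
python3 go.py 637.2,5.7,200; python3 - <<'E'
from h import *
im=snap('scene')['bgr'];cv2.imwrite('pics/s3.png',cv2.resize(im[80:310,140:400],None,fx=2.5,fy=2.5))
E
```

```text
13.55 [443.3 -18.5 199.9] yaw_y 3.78 85.27426862700032 [ 0.7  0.2 -0.1]
637.2,5.7,200 [ 1.14 19.51  0.  ]
```

View pics/s3.png

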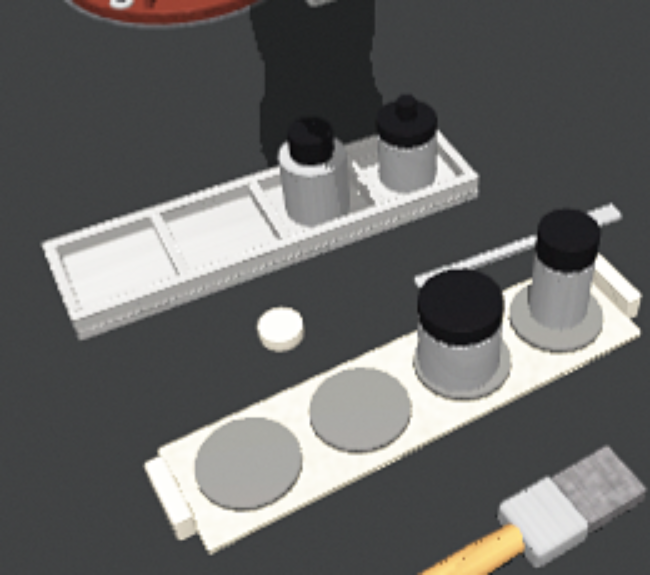

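The knob jar (408,150 in the crop) and the neck jar (312,175) stand upright in the two +y bays. The black-capped wide jar on its pad (460,330) is next.

step_arm([
  [[0.3, 4.5, 0, 0, 0, 0], [0.6, 9, 0, 0, 0, 0], [0.9, 13.5, 0, 0, 0, 0], [1.1, 18, 0, 0, 0, 0], [1.1, 19.5, 0, 0, 0, 0]],
])

```text
clock: 14.22
tcp_pos: [638.5, 5.7, 196.7]
tool_rot: [[-0.066, 0.998, -0.001], [0.998, 0.066, 0.0], [0.0, -0.001, -1.0]]
force: [-0.3, -0.0, 0.6]
finger_gap: 85.3
grasp_force: 0.0
```

step_arm([
  [[0, 0, 4, 0, 0, 0], [0, 0, 8, 0, 0, 0], [0, 0, 12, 0, 0, 0], [0, 0, 15.5, 0, 0, 0], [0, 0, 16.8, 0, 0, 0]],
])

```text
clock: 14.85
tcp_pos: [635.3, 5.7, 27.5]
tool_rot: [[-0.066, 0.998, -0.004], [0.998, 0.066, 0.001], [0.001, -0.004, -1.0]]
force: [0.2, 0.4, 1.2]
finger_gap: 85.6
grasp_force: 0.0
```

step_arm([
  [[0, 0, 0, 0, 0, 0], [0, 0, 0, 0, 0, 0], [0, 0, 0, 0, 0, 0], [0, 0, 0, 0, 0, 0], [0, 0, 0, 0, 0, 0]],
], claw=0)

```text
clock: 15.48
tcp_pos: [638.3, 5.1, 32.3]
tool_rot: [[-0.066, 0.998, 0.003], [0.998, 0.066, -0.001], [-0.001, 0.003, -1.0]]
force: [-0.2, 1.0, 6.2]
finger_gap: 55.0
grasp_force: 64.7
```

step_arm([
  [[0, 0, -1, 0, 0, 0], [0, 0, -3, 0, 0, 0], [0, 0, -6, 0, 0, 0], [0, 0, -9.5, 0, 0, 0], [0, 0, -12, 0, 0, 0]],
])

```text
clock: 16.1
tcp_pos: [637.5, 5.3, 153.5]
tool_rot: [[-0.066, 0.998, 0.002], [0.998, 0.066, -0.001], [-0.001, 0.002, -1.0]]
force: [0.3, 0.2, -4.2]
finger_gap: 54.5
grasp_force: 64.3
```

```bash
python3 go.py 445.9,-98.4,151
```

```text
16.1 [637.5   5.3 153.5] yaw_y 3.79 54.45664666299701 [ 0.3  0.2 -4.2]
445.9,-98.4,151 [ -9.08 -19.81   0.21]
```

step_arm([
  [[-0.6, -1.3, 0, 0, 0, 0], [-1.9, -4.2, 0, 0, 0, 0], [-3.7, -8.1, 0, 0, 0, 0], [-5.5, -12, 0, 0, 0, 0], [-7.2, -15.7, 0, 0, 0, 0]],
])

```text
clock: 16.73
tcp_pos: [484.0, -77.4, 151.6]
tool_rot: [[-0.066, 0.998, 0.001], [0.998, 0.066, -0.001], [-0.001, 0.001, -1.0]]
force: [0.2, -1.0, -3.3]
finger_gap: 54.3
grasp_force: 64.7
```

step_arm([
  [[-1.4, -3.1, 0, 0, 0, 0], [-1.8, -3.9, 0, 0, 0, 0], [-1.9, -4.1, 0, 0, 0, 0], [-1.9, -4.1, 0, 0, 0, 0]],
])

```text
clock: 17.23
tcp_pos: [446.0, -98.3, 150.7]
tool_rot: [[-0.066, 0.998, 0.001], [0.998, 0.066, -0.0], [-0.0, 0.001, -1.0]]
force: [0.8, -0.2, -4.7]
finger_gap: 54.1
grasp_force: 65.1
```

step_arm([
  [[0, 0, 3, 0, 0, 0], [0, 0, 6, 0, 0, 0], [0, 0, 9, 0, 0, 0], [0, 0, 11, 0, 0, 0], [0, 0, 11.6, 0, 0, 0]],
])

```text
clock: 17.85
tcp_pos: [445.0, -97.6, 33.0]
tool_rot: [[-0.067, 0.998, -0.002], [0.998, 0.067, 0.001], [0.001, -0.002, -1.0]]
force: [0.2, -0.0, -3.1]
finger_gap: 54.4
grasp_force: 65.0
```

step_arm([
  [[0, 0, 0.2, 0, 0, 0], [0, 0, 0.4, 0, 0, 0], [0, 0, 0.5, 0, 0, 0], [0, 0, 0.5, 0, 0, 0]],
])

```text
clock: 18.35
tcp_pos: [445.6, -98.6, 29.6]
tool_rot: [[-0.066, 0.998, 0.0], [0.998, 0.066, -0.0], [-0.0, 0.0, -1.0]]
force: [0.5, 0.3, -4.0]
finger_gap: 54.4
grasp_force: 65.0
```

step_arm([
  [[0, 0, 0.1, 0, 0, 0], [0, 0, 0.2, 0, 0, 0], [0, 0, 0.2, 0, 0, 0]],
])

```text
clock: 18.73
tcp_pos: [445.6, -98.6, 28.3]
tool_rot: [[-0.066, 0.998, 0.0], [0.998, 0.066, -0.0], [-0.001, 0.0, -1.0]]
force: [-4.0, 1.4, 6.7]
finger_gap: 54.3
grasp_force: 66.1
```

step_arm([
  [[0, 0, 0, 0, 0, 0], [0, 0, 0, 0, 0, 0], [0, 0, 0, 0, 0, 0], [0, 0, 0, 0, 0, 0]],
], claw=1)

```text
clock: 19.23
tcp_pos: [445.4, -98.5, 27.3]
tool_rot: [[-0.066, 0.998, 0.0], [0.998, 0.066, -0.0], [-0.0, 0.0, -1.0]]
force: [0.5, 0.8, 0.1]
finger_gap: 85.3
grasp_force: 0.0
```

step_arm([
  [[0, 0, -2, 0, 0, 0], [0, 0, -6, 0, 0, 0], [0, 0, -10, 0, 0, 0], [0, 0, -14, 0, 0, 0], [0, 0, -17.2, 0, 0, 0]],
])

```text
clock: 19.85
tcp_pos: [445.7, -98.6, 201.1]
tool_rot: [[-0.066, 0.998, 0.001], [0.998, 0.066, -0.001], [-0.001, 0.001, -1.0]]
force: [0.0, -0.0, 0.4]
finger_gap: 85.6
grasp_force: 0.0
```

```bash
python3 go.py 625.4,91.2,200
```

```text
19.85 [445.7 -98.6 201.1] yaw_y 3.78 85.57254125401973 [ 0.  -0.   0.4]
625.4,91.2,200 [17.75 19.19  0.12]
```

step_arm([
  [[4, 4.3, 0, 0, 0, 0], [8, 8.6, 0, 0, 0, 0], [12, 13, 0, 0, 0, 0], [16, 17.3, 0, 0, 0, 0], [17.7, 19.2, 0, 0, 0, 0]],
])

```text
clock: 20.48
tcp_pos: [626.5, 93.3, 198.4]
tool_rot: [[-0.068, 0.998, -0.001], [0.998, 0.068, 0.0], [0.0, -0.001, -1.0]]
force: [0.4, -0.5, 0.4]
finger_gap: 85.3
grasp_force: 0.0
```

step_arm([
  [[0, 0, 4, 0, 0, 0], [0, 0, 8, 0, 0, 0], [0, 0, 12, 0, 0, 0], [0, 0, 15, 0, 0, 0], [0, 0, 16.2, 0, 0, 0]],
])

```text
clock: 21.1
tcp_pos: [623.9, 90.8, 35.0]
tool_rot: [[-0.066, 0.998, -0.003], [0.998, 0.066, 0.0], [0.0, -0.003, -1.0]]
force: [0.4, -0.0, 0.6]
finger_gap: 85.3
grasp_force: 0.0
```

step_arm([
  [[0, 0, 0, 0, 0, 0], [0, 0, 0, 0, 0, 0], [0, 0, 0, 0, 0, 0], [0, 0, 0, 0, 0, 0], [0, 0, 0, 0, 0, 0]],
], claw=0)

```text
clock: 21.72
tcp_pos: [626.7, 90.7, 39.3]
tool_rot: [[-0.066, 0.998, 0.003], [0.998, 0.066, -0.0], [-0.0, 0.003, -1.0]]
force: [0.3, 0.2, 7.2]
finger_gap: 40.7
grasp_force: 61.4
```

step_arm([
  [[0, 0, -1, 0, 0, 0], [0, 0, -3, 0, 0, 0], [0, 0, -6, 0, 0, 0], [0, 0, -9.5, 0, 0, 0], [0, 0, -12, 0, 0, 0]],
])

```text
clock: 22.35
tcp_pos: [625.9, 90.8, 160.5]
tool_rot: [[-0.066, 0.998, 0.002], [0.998, 0.066, -0.0], [-0.0, 0.002, -1.0]]
force: [0.2, 0.2, -3.0]
finger_gap: 40.7
grasp_force: 60.9
```

```bash
python3 go.py 448.5,-178.3,157
```

```text
22.35 [625.9  90.8 160.5] yaw_y 3.78 40.68420854195569 [ 0.2  0.2 -3. ]
448.5,-178.3,157 [-25.68 -19.47   0.32]
```

step_arm([
  [[-1.6, -1.2, 0, 0, 0, 0], [-4.8, -3.6, 0, 0, 0, 0], [-8.8, -6.7, 0, 0, 0, 0], [-13, -9.9, 0, 0, 0, 0], [-17.2, -13, 0, 0, 0, 0]],
])

```text
clock: 22.98
tcp_pos: [506.1, -90.6, 158.7]
tool_rot: [[-0.066, 0.998, 0.001], [0.998, 0.066, -0.001], [-0.001, 0.001, -1.0]]
force: [0.6, -0.1, -2.0]
finger_gap: 40.7
grasp_force: 61.2
```

step_arm([
  [[-4, -3, 0, 0, 0, 0], [-6.8, -5.2, 0, 0, 0, 0], [-8.2, -6.3, 0, 0, 0, 0], [-8.5, -6.5, 0, 0, 0, 0], [-8.5, -6.5, 0, 0, 0, 0]],
])

```text
clock: 23.6
tcp_pos: [448.0, -178.3, 158.0]
tool_rot: [[-0.066, 0.998, 0.001], [0.998, 0.066, -0.0], [-0.0, 0.001, -1.0]]
force: [0.8, 0.2, -2.1]
finger_gap: 40.7
grasp_force: 61.2
```

step_arm([
  [[0, 0, 3, 0, 0, 0], [0, 0, 6, 0, 0, 0], [0, 0, 9, 0, 0, 0], [0, 0, 11, 0, 0, 0], [0, 0, 11.6, 0, 0, 0]],
])

```text
clock: 24.22
tcp_pos: [447.4, -177.1, 40.2]
tool_rot: [[-0.067, 0.998, -0.002], [0.998, 0.067, 0.001], [0.001, -0.002, -1.0]]
force: [0.3, 0.6, -2.2]
finger_gap: 40.9
grasp_force: 61.2
```

step_arm([
  [[0, 0, 0.2, 0, 0, 0], [0, 0, 0.4, 0, 0, 0], [0, 0, 0.5, 0, 0, 0], [0, 0, 0.5, 0, 0, 0]],
])

```text
clock: 24.72
tcp_pos: [447.9, -178.7, 36.6]
tool_rot: [[-0.066, 0.998, 0.0], [0.998, 0.066, -0.0], [-0.0, 0.0, -1.0]]
force: [-0.5, 0.6, -2.8]
finger_gap: 40.7
grasp_force: 61.2
```

step_arm([
  [[0, 0, 0.1, 0, 0, 0], [0, 0, 0.2, 0, 0, 0], [0, 0, 0.2, 0, 0, 0]],
])

```text
clock: 25.1
tcp_pos: [447.8, -178.7, 35.2]
tool_rot: [[-0.066, 0.998, 0.0], [0.998, 0.066, -0.001], [-0.001, 0.0, -1.0]]
force: [-3.0, 2.2, 6.7]
finger_gap: 40.6
grasp_force: 62.1
```

step_arm([
  [[0, 0, 0, 0, 0, 0], [0, 0, 0, 0, 0, 0], [0, 0, 0, 0, 0, 0], [0, 0, 0, 0, 0, 0]],
], claw=1)

```text
clock: 25.6
tcp_pos: [447.7, -178.5, 34.3]
tool_rot: [[-0.066, 0.998, 0.0], [0.998, 0.066, -0.0], [-0.0, 0.0, -1.0]]
force: [0.4, -0.0, -0.2]
finger_gap: 85.2
grasp_force: 0.0
```

step_arm([
  [[0, 0, -2, 0, 0, 0], [0, 0, -6, 0, 0, 0], [0, 0, -10, 0, 0, 0], [0, 0, -14, 0, 0, 0], [0, 0, -19, 0, 0, 0]],
])

```text
clock: 26.22
tcp_pos: [447.3, -178.2, 225.1]
tool_rot: [[-0.066, 0.998, -0.001], [0.998, 0.066, 0.001], [0.001, -0.001, -1.0]]
force: [0.6, -0.8, 0.4]
finger_gap: 85.3
grasp_force: 0.0
```

step_arm([
  [[-5, 0, 0, 0, 0, 0], [-10, 0, 0, 0, 0, 0], [-14, 0, 0, 0, 0, 0], [-15, 0, 0, 0, 0, 0], [-15, 0, 0, 0, 0, 0]],
])

```text
clock: 26.85
tcp_pos: [457.4, -328.1, 224.0]
tool_rot: [[-0.065, 0.998, -0.0], [0.998, 0.065, 0.001], [0.001, -0.0, -1.0]]
force: [1.1, 0.7, -0.9]
finger_gap: 85.5
grasp_force: 0.0
```

```bash
python3 - <<'E'
from h import *
a=snap('scene')['bgr'][80:310,140:400];b=snap('side')['bgr'][130:360,160:420]
cv2.imwrite('pics/f.png',cv2.resize(np.hstack([a,b]),None,fx=1.53,fy=1.53,interpolation=cv2.INTER_CUBIC))
E
```

```text
(no output)
```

View pics/f.png

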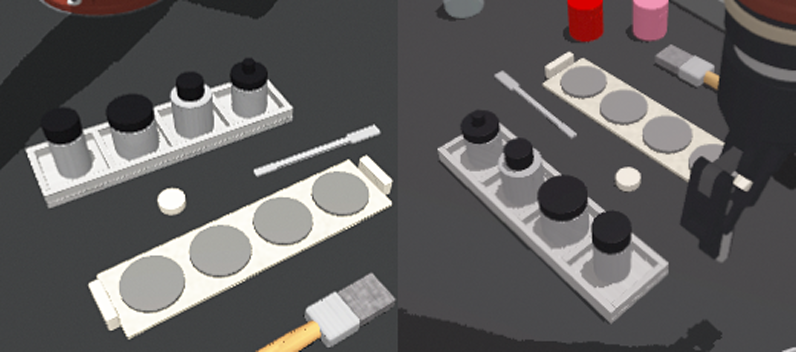

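Both views show all four jars upright and centred in their bays. In the scene half, from left to right, they are slim (66,145), wide (131,127), neck (191,105) and knob (249,88), which is the reverse of the rack order. The pads are empty and the gripper is clear.

```bash
python3 -c "
from plant import r
print(r.finish_job())"
```

```text
the job is handed in; nothing more can be done
None
```

The job is handed in at about 27 s on the robot's clock: all four jars stand upright in the cradle in reverse order (knob at +120, neck at +40, wide at -40, slim at -120 mm), as the final pictures showed; no verdict came back.

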